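Crank the green plate under its reading hood

ROBOT

A 7-joint arm with a two-finger parallel gripper is mounted at the origin on the work surface. World frame = base frame: x ahead of the robot, y to its left, z up, the work surface at z = 0. Lengths are in m, angles in rad, forces in N, time in s.
With the tool pointing down it reaches from about 0.425 to 0.8 m from the base axis. Payload 8.3 kg.
Tool frame: the origin (TCP) lies between the finger pads; the fingertips stand 25 mm ahead of it and the grasp point (between the pads) lies 6 mm ahead of it; z points along the fingers, y is the line along which they close (so a half turn about z gives the same grasp; the last joint's range is limited). The gripper opens to 85 mm and grips with 20 to 120 N. Pads are 22 mm wide; open, the fingers measure 114 mm over their backs; the gripper's body (76 mm by 85 mm) begins 54 mm behind the grasp point. The pads swing forward as they close: fully open they stand 13 mm farther back than shut.
Start: joints at [-1.366, 0.383, 0.016, 1.37, -0.006, 1.388, -0.046], TCP at [0.165, 0.603, 0.23] pointing down, gripper open.
Joint ranges: [-2.95, 2.95], [-0.25, 2.06], [-1.52, 1.56], [0.18, 2.33], [-1.44, 4.58], [0.02, 2.06], [-3.01, 3.01]. Speed limits (rad/s): [2.39, 2.39, 3.01, 3.01, 3.14, 3.14, 3.14].

INTERFACE

Orientations are given as a unit quaternion [x, y, z, w].
In Python, from plant import state, viewer, env gives the robot as it stands. The module is installed in compiled form; this text tells all that it offers.
- The arm moves only by the tool send_rows, never from a script. Its argument "steps" is a list of rows, each an object with "offset": the shift along the tool's x, y, z scaled (see below), a list of three; "turn": the turn, a rotation vector about the tool's x, y, z scaled (see below), a list of three. In form: [{"offset": [tx, ty, tz], "turn": [ax, ay, az]}, ...]. A call has 1 to 10 rows; each row is the pose to reach, as a shift and turn from the pose commanded when the call began, along the tool's axes at that moment; what a row does not reach only later rows make up. The controller multiplies each number of a shift by 0.25 m and each number of a turn by 45 degrees. A row lasts 1/8 s, in which the tool goes at most 62.5 mm and 10.7 degrees, less where a joint would pass 70% of its speed; a pose out of reach is approached as far as the arm can. A call with a number of a shift or a turn outside -1 to 1 is refused whole. A call with a gripper value outside its range is refused whole. "jaw" is the gripper command: -1 is shut, 1 is fully open, values between are in proportion, set as the call begins (left out, the last holds). The fingers move at their own pace and stop on an object; "grip_force" is the grip in N (left out, the last holds). Time passes only in rows, so rows that repeat a pose let the fingers close. It gives the time, the measured TCP pose, the force, the opening and the grip force at its end, in the units of the state.
- state(): the state, without advancing time (a new reading comes with each control period).
- viewer.grab_frame(name): name is "side" or "top" or "wrist"; returns the picture (384x512x3 uint8, blue, green, red); there is no depth.
- viewer.camera_params(name): a dict with "mtx" (3x3 intrinsics, pixels), "k1" (the pictures are not rectified: a ray, as slopes to the right and down, at radius r is drawn at 1 + k1 r^2 times it, then the intrinsics apply), "rvec" (rotation vector, rad) and "tvec" (3), from world to camera coordinates, as OpenCV has them; the wrist camera has in their place "T_tool_cam" (4x4, takes a point from camera to tool coordinates, whose origin is the TCP and whose axes are the flange's). Camera axes: x right, y down, z forward; pixel columns grow to the right and rows downward; lengths in m; the calibration is good to about 2 mm. A picture is of the moment at which its call begins: read the wrist's pose just before it. camera_params takes no time and is no camera call.
- env.close_job(): hands the job in; it is judged then, once.
The state is a dict: "time": time; "joints": joint angles; "joint_velocities": joint speeds; "joint_efforts": joint torques, N m; "tcp_pos": TCP position; "tool_rot": TCP orientation; "force": force on the tool from outside, world axes, zero at the start; "ft_torque": the same for the moment, N m; "opening": finger opening in m; "finger_force": force on a finger pad.
Only numpy, scipy, OpenCV 4.12 (cv2) and the standard library are available. Lean on these libraries where they do the work, as an engineer would, in place of code of your own. Each camera call takes 0.05 s, during which the arm holds its last target. There are 200 camera calls.

TASK

Two hand-cranked plate readers stand on the bench. On the one whose carriage holds the green well plate, take hold of the crank's loose grip sleeve and wind the crank clockwise (seen from above) until the plate is fully home inside the hood, against the stop, moving the crank only while you hold its sleeve; then let go. Leave the crank of the reader with the blue plate alone.

Things in the scene. Friction and masses are not known exactly. Their poses are not given: they have to be found in the camera images.
- green_sleeve: Sleeve of the crank to wind (reader with the green plate): upright black cylinder, two orange bands, 26 mm across, 70 mm tall, origin at its centre, 178 mm above the bench. It stands on the free end of a level steel crank arm over the hood and spins freely on its pin, so a gripper holding it from above need not turn as it goes round. The pin's end rises 4 mm above the sleeve.
- green_hub (a point): Point on that crank's upright turning axis, level with the sleeve's centre (178 mm above the bench; empty air over the hub). The sleeve's centre circles it at 55 mm. The arm and hub below reach up to 146 mm, the white and grey hood (140 x 190 mm) to 120 mm. The plate enters from the side away from the robot. The reader is screwed down; its place and heading vary.
- green_crank (a joint): Angle of that crank in rad, growing clockwise seen from above: 0 is carriage fully out, 5.2 is the hard stop with the plate fully home. It starts between 0 and 1.5. Each rad draws the carriage 20 mm into the hood. It takes about 2 to 3 N at the sleeve and stays where it is left.
- blue_sleeve: The same kind of sleeve on the crank of the other reader, whose carriage holds the dark blue plate: not to be moved. Origin at its centre.

How it is judged:
On the way:
1. the crank is wound half-way with the sleeve held between the fingers (value of joint green_crank between 2.6 and 4.6 rad and contact force between the fingers and green_sleeve above 0.3 N and horizontal distance between the grasp point and green_sleeve below 0.02 m), for 0.05 s.
At the end, for the whole second after the job is handed in: The green reader's crank is at rest within 0.25 rad (14 degrees, 5 mm of carriage travel) of its stop at 5.2 rad and the blue reader's sleeve is within 15 mm of where it began (value of joint green_crank above 4.95 rad and velocity of joint green_crank between -0.1 and 0.1 rad/s and distance of blue_sleeve from where it was at the start of the episode below 0.015 m); the robot touches nothing.
It fails at once if the green crank moves (faster than 0.4 rad/s) while its sleeve is not between the fingers ((velocity of joint green_crank above 0.4 rad/s or velocity of joint green_crank below -0.4 rad/s) and horizontal distance between the grasp point and green_sleeve above 0.03 m).
It fails at once if the blue reader's sleeve is moved by more than 15 mm (distance of blue_sleeve from where it was at the start of the episode above 0.015 m).
It also fails if it takes over 48 s, if anything falls off the work surface, if the arm or the gripper's body presses on something with over 40 N, if the wrist force passes 120 N, or if a joint passes its speed limit or range.

## Working session

There is one attempt and no reset: what is moved stays moved. The work goes in short steps, Python scripts to look and compute and a tool call to move; the robot and the scene stay as the last step left them, time stands still between calls to the robot, and variables do not carry over. Pictures are saved under pics/ and viewed, at most 10 in all, crops included, and the job is handed in when it is done.

Besides the shell and the picture viewer there is one more tool, called by a JSON object that holds its "api" and its "payload", one argument or row to a line. send_rows: Moves the arm, as the interface text tells. Shifts and turns lie within -1 to 1; 1 stands for 0.25 m of shift or 45 degrees of turn. Its arguments: {"type":"object","properties":{"steps":{"type":"array","items":{"type":"object","properties":{"offset":{"type":"array","items":{"type":"number"}},"turn":{"type":"array","items":{"type":"number"}}}}},"jaw":{"type":"number"},"grip_force":{"type":"number"}},"required":["steps"]}

```bash
mkdir -p pics
cat > h.py <<'E'
import numpy as np, cv2
from scipy.spatial.transform import Rotation as R
from plant import state, viewer, env
def cam(name, st=None):
    p=viewer.camera_params(name); K=np.array(p["mtx"],float).reshape(3,3); k1=float(p["k1"])
    if "rvec" in p:
        Rm=R.from_rotvec(np.ravel(p["rvec"])).as_matrix(); t=np.ravel(p["tvec"])
        Rc=Rm.T; o=-Rm.T@t
    else:
        T=np.array(p["T_tool_cam"]); Rt=R.from_quat(st["tool_rot"]).as_matrix()
        Rc=Rt@T[:3,:3]; o=Rt@T[:3,3]+np.array(st["tcp_pos"])
    return K,k1,Rc,o
def ray(c,uv):
    K,k1,Rc,o=c
    q=cv2.undistortPoints(np.array([[uv]],float),K,np.array([k1,0,0,0.]))[0,0]
    d=Rc@np.array([q[0],q[1],1]); return o,d/np.linalg.norm(d)
def plane(c,uv,z):
    o,d=ray(c,uv); return o+d*(z-o[2])/d[2]
def tri(rs):
    A=0;b=0
    for o,d in rs:
        P=np.eye(3)-np.outer(d,d); A=A+P; b=b+P@o
    x=np.linalg.solve(A,b)
    return x,[np.linalg.norm((np.eye(3)-np.outer(d,d))@(x-o)) for o,d in rs]
def proj(c,X):
    K,k1,Rc,o=c; p=Rc.T@(np.array(X)-o)
    return cv2.projectPoints(p.reshape(1,1,3),np.zeros(3),np.zeros(3),K,np.array([k1,0,0,0.]))[0].ravel()
E
python3 - <<'E'
from h import *
s=state(); print(s)
for n in("side","top","wrist"):
    f=viewer.grab_frame(n); cv2.imwrite(f"pics/{n}0.png",f)
    print(n,cam(n,s))
a=cv2.imread("pics/side0.png");b=cv2.imread("pics/top0.png")
E
```

```text
{'time': 0.0, 'joints': array([-1.36589876,  0.38426487,  0.01637013,  1.37120705, -0.00630303,
        1.38818799, -0.04650215]), 'joint_velocities': array([ 4.03520004e-04,  1.05387177e-03, -1.35126868e-05,  9.77416087e-04,
       -2.14842989e-04,  2.60850588e-05, -6.50935940e-04]), 'joint_efforts': array([-1.98376661e-04, -6.27593780e+01,  8.44347440e-01, -3.71834421e+01,
        1.65129377e-02,  1.39218514e-02, -3.06828576e-05]), 'tcp_pos': array([0.16520447, 0.60222581, 0.22873824]), 'tool_rot': array([ 1.33467113e-01,  9.91052729e-01, -1.00214505e-03, -1.17564909e-04]), 'force': array([-1.16308104, -0.23272373,  0.07105796]), 'ft_torque': array([ 0.01501409, -0.02567279, -0.03211415]), 'finger_force': 0.0, 'opening': 0.08552908734937024}
side (array([[361.74464639,   0.        , 255.92430111],
       [  0.        , 361.74464639, 186.24784245],
       [  0.        ,   0.        ,   1.        ]]), -0.06023076951360434, array([[-0.98467113, -0.09291735,  0.14761141],
       [-0.17425931,  0.48760927, -0.85549453],
       [ 0.00751359, -0.86810343, -0.49632648]]), array([0.44068988, 0.59617752, 0.54128978]))
top (array([[460.22563938,   0.        , 260.57998376],
       [  0.        , 460.22563938, 189.8370695 ],
       [  0.        ,   0.        ,   1.        ]]), -0.14970279218722682, array([[-0.08465491, -0.96779168,  0.23709241],
       [-0.99638733,  0.08383841, -0.0135431 ],
       [-0.00677056, -0.23738236, -0.9713927 ]]), array([0.33400153, 0.0028238 , 1.07398196]))
wrist (array([[273.81173209,   0.        , 259.77236058],
       [  0.        , 273.81173209, 193.32993937],
       [  0.        ,   0.        ,   1.        ]]), -0.06622056339909742, array([[ 0.26426311,  0.92296163,  0.27983359],
       [ 0.96444824, -0.25224831, -0.07880605],
       [-0.00214741,  0.29071054, -0.95680864]]), array([0.09398129, 0.62191994, 0.37253327]))
```

View pics/side0.png

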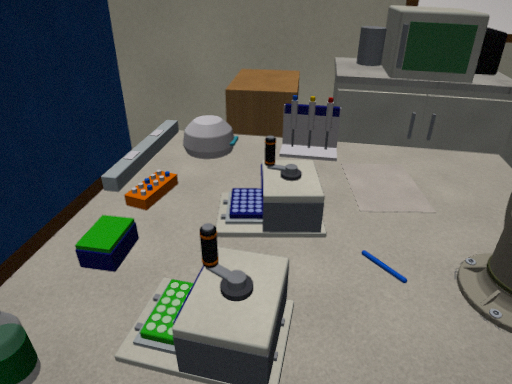

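View pics/top0.png

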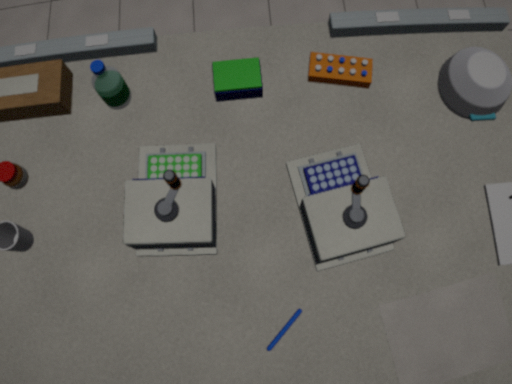

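The side view shows the green reader nearest the camera: its sleeve is at about (209,246) and its hub at (236,286). The blue reader is behind it, with its sleeve at (270,151). In the top view the green sleeve is at (172,180) with its hub at (166,210), and the blue sleeve is at (361,184).

```bash
cat > m.py <<'E'
from h import *
def orange(f,box):
    x0,y0,x1,y1=box; h=cv2.cvtColor(f,cv2.COLOR_BGR2HSV)
    m=cv2.inRange(h,(3,110,40),(22,255,255)); z=np.zeros_like(m); z[y0:y1,x0:x1]=m[y0:y1,x0:x1]
    n,l,s,c=cv2.connectedComponentsWithStats(z)
    return [(c[i].round(1),s[i][:5]) for i in range(1,n) if s[i][4]>2]
def dark(f,box,v=45):
    x0,y0,x1,y1=box; g=f.max(2)
    m=(g<v).astype(np.uint8); z=np.zeros_like(m); z[y0:y1,x0:x1]=m[y0:y1,x0:x1]
    n,l,s,c=cv2.connectedComponentsWithStats(z)
    return [(c[i].round(1),s[i][:5]) for i in range(1,n) if s[i][4]>8]
E
python3 - <<'E'
from m import *
S=cv2.imread("pics/side0.png");T=cv2.imread("pics/top0.png")
for n,f,b in(("Sg",S,(195,215,225,270)),("Sb",S,(260,130,282,170)),("Tg",T,(155,160,190,195)),("Tb",T,(345,168,375,200))):
    print(n,orange(f,b),dark(f,b))
print(dark(T,(150,195,182,225),85),dark(S,(215,265,260,300),70))
a=cv2.resize(S[215:305,185:265],None,fx=5,fy=5,interpolation=2);b=cv2.resize(T[160:225,145:195],None,fx=7,fy=7,interpolation=2)
o=np.zeros((460,760,3),np.uint8);o[:450,:400]=a;o[:455,405:755]=b;cv2.imwrite("pics/z0.png",o)
E
```

```text
Sg [(array([208. , 236.3]), array([200, 231,  17,   9,  63], dtype=int32)), (array([209.8, 262.4]), array([202, 257,  16,   9,  58], dtype=int32))] [(array([207.9, 232.3]), array([200, 227,  16,  10,  86], dtype=int32)), (array([209. , 249.9]), array([201, 237,  16,  26, 340], dtype=int32)), (array([210.4, 265.7]), array([204, 263,  14,   5,  23], dtype=int32))]
Sb [(array([271.1, 132.3]), array([260, 130,  22,   7, 120], dtype=int32)), (array([270.1, 142.9]), array([265, 141,  11,   4,  23], dtype=int32)), (array([269.3, 162. ]), array([265, 160,  10,   4,  23], dtype=int32))] [(array([269.9, 140.2]), array([266, 138,   9,   5,  36], dtype=int32)), (array([270. , 152.9]), array([266, 144,   9,  19, 157], dtype=int32)), (array([269.7, 164.4]), array([266, 164,   8,   2,  13], dtype=int32))]
Tg [(array([175.5, 177.5]), array([175, 177,   2,   2,   4], dtype=int32)), (array([168.5, 182.5]), array([168, 182,   2,   2,   4], dtype=int32)), (array([177.8, 186.8]), array([176, 185,   4,   4,   5], dtype=int32))] [(array([173.9, 182.2]), array([166, 174,  14,  15, 107], dtype=int32))]
Tb [(array([357., 185.]), array([356, 184,   3,   3,   7], dtype=int32)), (array([361. , 187.2]), array([360, 187,   3,   2,   4], dtype=int32))] [(array([357.6, 187.1]), array([352, 179,  15,  15, 109], dtype=int32))]
[(array([166.6, 211.3]), array([154, 198,  25,  24, 320], dtype=int32))] [(array([236.4, 289.3]), array([221, 276,  32,  24, 532], dtype=int32))]
```

View pics/z0.png

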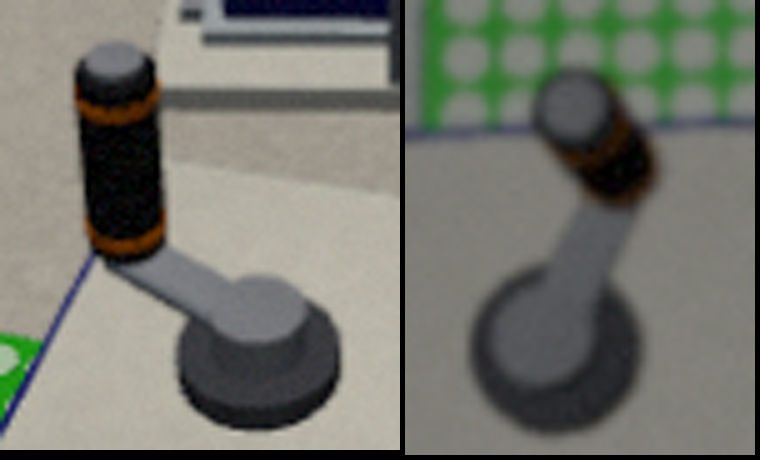

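The crops show the grey pin cap at about (207.2,226.6) in the side view and (168.9,175) in the top view. The hub's grey top disc is at (237,275.6) in the side view and (164.6,208.4) in the top view.

Run:
```python
from m import *
cs,ct=cam("side"),cam("top")
print("pin",tri([ray(cs,(207.2,226.8)),ray(ct,(168.9,175))]))
print("hub",tri([ray(cs,(237,275.8)),ray(ct,(164.7,208.4))]))
print("pin@.217",plane(cs,(207.2,226.8),.217),plane(ct,(168.9,175),.217))
print("hub@.146",plane(cs,(237,275.8),.146),plane(ct,(164.7,208.4),.146))
print("sleeve mid@.178 side",plane(cs,(209,249.5),.178))
for n,p in (("grn plate",(175,165)),("L",(147,165)),("R",(203,165)),("hoodbackL",(125,180)),("hoodbackR",(213,179)),("FL",(127,244)),("FR",(213,246))): print(n,plane(ct,p,.12))
print("blue",plane(ct,(361,183),.217))
```

```text
pin (array([0.58963189, 0.16702424, 0.21280115]), [np.float64(0.00017390221514217085), np.float64(0.00017390221514209894)])
hub (array([0.53883464, 0.19166443, 0.14382681]), [np.float64(0.0001652926829839077), np.float64(0.00016529268298398161)])
pin@.217 [0.58791433 0.17245956 0.217     ] [0.58820594 0.16619648 0.217     ]
hub@.146 [0.53846728 0.1938431  0.146     ] [0.53818727 0.19121229 0.146     ]
sleeve mid@.178 side [0.58578271 0.17819388 0.178     ]
grn plate [0.6384123  0.17049551 0.12      ]
L [0.6440289  0.23236091 0.12      ]
R [0.63292643 0.10933867 0.12      ]
hoodbackL [0.61432854 0.28198853 0.12      ]
hoodbackR [0.59959494 0.08947878 0.12      ]
FL [0.47397077 0.28021475 0.12      ]
FR [0.45548821 0.09837483 0.12      ]
blue [ 0.53996856 -0.20387664  0.217     ]
```

{"api": "send_rows", "payload": {
  "steps": [
    {"offset": [0,0,-0.2],"turn": [0,0,0]},
    {"offset": [-0.17,-0.1,-0.2],"turn": [0,0,0]},
    {"offset": [-0.34,-0.2,-0.2],"turn": [0,0,0]},
    {"offset": [-0.5,-0.3,-0.2],"turn": [0,0,0]},
    {"offset": [-0.67,-0.4,-0.2],"turn": [0,0,0]},
    {"offset": [-0.84,-0.5,-0.2],"turn": [0,0,0]},
    {"offset": [-1,-0.6,-0.2],"turn": [0,0,0]}
  ],
  "jaw": 1,
  "grip_force": 40
}}

```text
time: 1.02
tcp_pos: [0.3678, 0.3904, 0.2796]
tool_rot: [0.134, 0.991, -0.0, -0.0]
force: [-0.5, -0.3, -0.6]
opening: 0.085
finger_force: 0.0
```

{"api": "send_rows", "payload": {
  "steps": [
    {"offset": [-0.17,-0.1,0],"turn": [0,0,0]},
    {"offset": [-0.34,-0.2,0],"turn": [0,0,0]},
    {"offset": [-0.5,-0.3,0],"turn": [0,0,0]},
    {"offset": [-0.65,-0.4,0],"turn": [0,0,0]},
    {"offset": [-0.75,-0.5,0],"turn": [0,0,0]},
    {"offset": [-0.8,-0.6,0],"turn": [0,0,0]},
    {"offset": [-0.8,-0.6,0],"turn": [0,0,0]},
    {"offset": [-0.8,-0.6,0],"turn": [0,0,0]}
  ]
}}

```text
time: 2.02
tcp_pos: [0.5195, 0.1952, 0.2796]
tool_rot: [0.133, 0.991, 0.0, -0.0]
force: [-0.1, 0.3, -0.2]
opening: 0.0854
finger_force: 0.0
```

Run:
```python
from m import *
s=state(); f=viewer.grab_frame("wrist"); cv2.imwrite("pics/w1.png",f)
print(s["time"],s["tcp_pos"],s["tool_rot"],s["joints"]); c=cam("wrist",s)
print(proj(c,(.589,.168,.217)),proj(c,(.5385,.192,.146)))
t=viewer.grab_frame("top"); cv2.imwrite("pics/t1.png",t)
```

```text
2.025 [0.51953458 0.19523867 0.27959142] [ 1.33070334e-01  9.91106536e-01  1.49236110e-04 -3.15023527e-04] [-0.70714582  0.2148085   0.35147412  1.49405199 -0.07459474  1.44625531
  0.95005665]
[250.91425077 285.68570352] [261.644051   201.26801404]
```

View pics/w1.png

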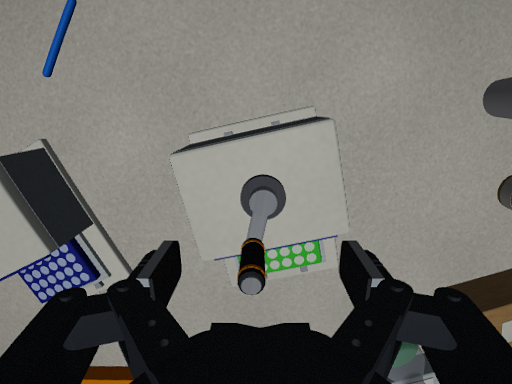

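The wrist view shows the pin cap at about (251,285), where the prediction put it at (251,286). The hub disc is at about (263,197), where the prediction was (262,201).

Run:
```python
from m import *
s=state(); f=cv2.imread("pics/w1.png"); c=cam("wrist",s)
g=f.max(2)
print(dark(f,(235,170,292,225),90))
print("cap", [ (v, [x for x in dark(255-f,(238,272,266,296),v)]) for v in (175,)])
for uv,z in (((251,285),.217),((263,196),.146),((264,197),.132)): print(plane(c,uv,z))
print("pin tri",tri([ray(c,(251,285)),ray(cam("side"),(207.2,226.8)),ray(cam("top"),(168.9,175))]))
print("hub tri",tri([ray(c,(263,196)),ray(cam("side"),(237,275.8)),ray(cam("top"),(164.7,208.4))]))
o=cv2.resize(f[160:300,220:300],None,fx=4,fy=4,interpolation=2); cv2.imwrite("pics/z1.png",o)
```

```text
[(array([263. , 192.1]), array([241, 175,  45,  44, 972], dtype=int32))]
cap [(175, [(array([251.2, 287.6]), array([238, 278,  28,  18, 386], dtype=int32))])]
[0.58818552 0.16889822 0.217     ]
[0.53300978 0.19547048 0.146     ]
[0.53871721 0.19525949 0.132     ]
pin tri (array([0.58983667, 0.16753494, 0.21328239]), [np.float64(0.0009464965238901356), np.float64(0.00021584275998022087), np.float64(0.0007792733192835009)])
hub tri (array([0.53719536, 0.19313165, 0.14360007]), [np.float64(0.00391005829750312), np.float64(0.0020297641229979073), np.float64(0.00208796762387277)])
```

View pics/z1.png

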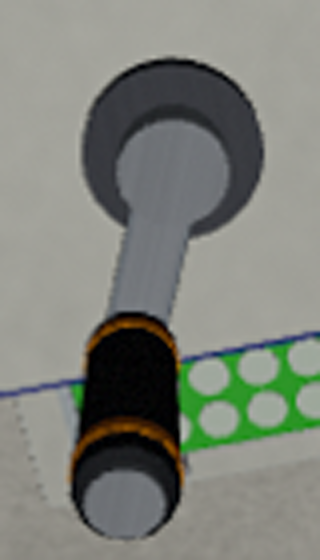

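The enlarged crop puts the hub's small disc at about (263,202.6), so three views agree on pin (0.589, 0.168) and hub (0.539, 0.193), 56 mm apart. Next I move over the sleeve, descend and close.

{"api": "send_rows", "payload": {
  "steps": [
    {"offset": [-0.15,-0.015,0],"turn": [0,0,0]},
    {"offset": [-0.297,-0.032,0],"turn": [0,0,0]},
    {"offset": [-0.297,-0.032,0.06],"turn": [0,0,0]},
    {"offset": [-0.297,-0.032,0.15],"turn": [0,0,0]},
    {"offset": [-0.297,-0.032,0.24],"turn": [0,0,0]},
    {"offset": [-0.297,-0.032,0.32],"turn": [0,0,0]},
    {"offset": [-0.297,-0.032,0.366],"turn": [0,0,0]},
    {"offset": [-0.297,-0.032,0.366],"turn": [0,0,0]},
    {"offset": [-0.297,-0.032,0.366],"turn": [0,0,0]}
  ]
}}

```text
time: 3.25
tcp_pos: [0.5897, 0.1674, 0.1892]
tool_rot: [0.133, 0.991, 0.0, 0.001]
force: [0.6, 0.3, 0.2]
opening: 0.0854
finger_force: 0.0
```

{"api": "send_rows", "payload": {
  "steps": [
    {"offset": [0,0,0],"turn": [0,0,0]},
    {"offset": [0,0,0],"turn": [0,0,0]},
    {"offset": [0,0,0],"turn": [0,0,0]},
    {"offset": [0,0,0],"turn": [0,0,0]},
    {"offset": [0,0,0],"turn": [0,0,0]},
    {"offset": [0,0,0],"turn": [0,0,0]},
    {"offset": [0,0,0],"turn": [0,0,0]}
  ],
  "jaw": -1,
  "grip_force": 40
}}

```text
time: 4.12
tcp_pos: [0.5896, 0.1672, 0.1886]
tool_rot: [0.133, 0.991, 0.0, 0.0]
force: [-1.1, 0.7, 6.4]
opening: 0.0245
finger_force: 39.5
```

Run:
```python
from m import *
s=state(); print({k:np.round(s[k],4) for k in("time","tcp_pos","tool_rot","force","ft_torque","opening","finger_force","joints")})
f=viewer.grab_frame("side"); cv2.imwrite("pics/s2.png",f)
Rt=R.from_quat(s["tool_rot"]).as_matrix(); h=np.array([.539,.193]); p0=np.array([.589,.168])
a0=np.arctan2(*(p0-h)[::-1]); print(np.degrees(a0))
def pos(a): return h+.0555*np.array([np.cos(a),np.sin(a)])
for k in range(0,6):
    A=a0-np.radians(60*k); print("call",k)
    for j in range(1,11):
        d=pos(A-np.radians(6*j))-pos(A); t=Rt.T@np.r_[d,0]/.25; print(t[:2].round(3).tolist(),end=" ")
    print(pos(A-np.radians(60)).round(4))
```

```text
{'time': np.float64(4.125), 'tcp_pos': array([0.5896, 0.1672, 0.1886]), 'tool_rot': array([1.334e-01, 9.911e-01, 2.000e-04, 2.000e-04]), 'force': array([-1.1242,  0.7094,  6.4271]), 'ft_torque': array([0.173 , 0.3002, 0.004 ]), 'opening': np.float64(0.0245), 'finger_force': np.float64(39.5328), 'joints': array([-0.608 ,  0.3903,  0.3758,  1.4837, -0.1459,  1.2946,  1.0851])}
-26.565051177078015
call 0
[0.006, -0.023] [0.014, -0.044] [0.024, -0.065] [0.036, -0.085] [0.051, -0.103] [0.067, -0.12] [0.085, -0.135] [0.104, -0.148] [0.125, -0.158] [0.146, -0.167] [0.5423 0.1376]
call 1
[0.022, -0.006] [0.045, -0.01] [0.068, -0.012] [0.092, -0.011] [0.115, -0.008] [0.137, -0.002] [0.159, 0.006] [0.18, 0.016] [0.199, 0.029] [0.218, 0.043] [0.4927 0.1624]
call 2
[0.017, 0.016] [0.032, 0.034] [0.044, 0.053] [0.055, 0.074] [0.064, 0.096] [0.07, 0.118] [0.074, 0.141] [0.076, 0.164] [0.075, 0.187] [0.071, 0.21] [0.4894 0.2178]
call 3
[-0.006, 0.023] [-0.014, 0.044] [-0.024, 0.065] [-0.036, 0.085] [-0.051, 0.103] [-0.067, 0.12] [-0.085, 0.135] [-0.104, 0.148] [-0.125, 0.158] [-0.146, 0.167] [0.5357 0.2484]
call 4
[-0.022, 0.006] [-0.045, 0.01] [-0.068, 0.012] [-0.092, 0.011] [-0.115, 0.008] [-0.137, 0.002] [-0.159, -0.006] [-0.18, -0.016] [-0.199, -0.029] [-0.218, -0.043] [0.5853 0.2236]
call 5
[-0.017, -0.016] [-0.032, -0.034] [-0.044, -0.053] [-0.055, -0.074] [-0.064, -0.096] [-0.07, -0.118] [-0.074, -0.141] [-0.076, -0.164] [-0.075, -0.187] [-0.071, -0.21] [0.5886 0.1682]
```

View pics/s2.png

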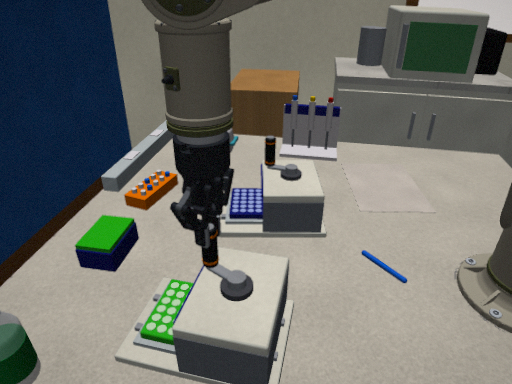

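The side view shows the fingers closed on the green sleeve at about (210,240), clear of the arm and hood, and the opening reads 24.5 mm. I'll wind the first 60°.

{"api": "send_rows", "payload": {
  "steps": [
    {"offset": [0.006,-0.023,0],"turn": [0,0,0]},
    {"offset": [0.014,-0.044,0],"turn": [0,0,0]},
    {"offset": [0.024,-0.065,0],"turn": [0,0,0]},
    {"offset": [0.036,-0.085,0],"turn": [0,0,0]},
    {"offset": [0.051,-0.103,0],"turn": [0,0,0]},
    {"offset": [0.067,-0.12,0],"turn": [0,0,0]},
    {"offset": [0.085,-0.135,0],"turn": [0,0,0]},
    {"offset": [0.104,-0.148,0],"turn": [0,0,0]},
    {"offset": [0.125,-0.158,0],"turn": [0,0,0]},
    {"offset": [0.146,-0.167,0],"turn": [0,0,0]}
  ]
}}

```text
time: 5.42
tcp_pos: [0.5433, 0.1377, 0.1887]
tool_rot: [0.133, 0.991, 0.001, 0.001]
force: [1.8, 6.7, 3.7]
opening: 0.0248
finger_force: 39.5
```

{"api": "send_rows", "payload": {
  "steps": [
    {"offset": [0.022,-0.006,0],"turn": [0,0,0]},
    {"offset": [0.045,-0.01,0],"turn": [0,0,0]},
    {"offset": [0.068,-0.012,0],"turn": [0,0,0]},
    {"offset": [0.092,-0.011,0],"turn": [0,0,0]},
    {"offset": [0.115,-0.008,0],"turn": [0,0,0]},
    {"offset": [0.137,-0.002,0],"turn": [0,0,0]},
    {"offset": [0.159,0.006,0],"turn": [0,0,0]},
    {"offset": [0.18,0.016,0],"turn": [0,0,0]},
    {"offset": [0.199,0.029,0],"turn": [0,0,0]},
    {"offset": [0.218,0.043,0],"turn": [0,0,0]}
  ]
}}

```text
time: 6.68
tcp_pos: [0.4953, 0.1614, 0.1887]
tool_rot: [0.134, 0.991, 0.001, 0.002]
force: [10.9, 4.3, -2.0]
opening: 0.0245
finger_force: 39.3
```

{"api": "send_rows", "payload": {
  "steps": [
    {"offset": [0.017,0.016,0],"turn": [0,0,0]},
    {"offset": [0.032,0.034,0],"turn": [0,0,0]},
    {"offset": [0.044,0.053,0],"turn": [0,0,0]},
    {"offset": [0.055,0.074,0],"turn": [0,0,0]},
    {"offset": [0.064,0.096,0],"turn": [0,0,0]},
    {"offset": [0.07,0.118,0],"turn": [0,0,0]},
    {"offset": [0.074,0.141,0],"turn": [0,0,0]},
    {"offset": [0.076,0.164,0],"turn": [0,0,0]},
    {"offset": [0.075,0.187,0],"turn": [0,0,0]},
    {"offset": [0.071,0.21,0],"turn": [0,0,0]}
  ]
}}

```text
time: 7.92
tcp_pos: [0.4906, 0.2156, 0.1886]
tool_rot: [0.134, 0.991, -0.0, 0.0]
force: [1.9, -3.6, 7.2]
opening: 0.0247
finger_force: 40.0
```

Run:
```python
from m import *
s=state(); print({k:np.round(s[k],4) for k in("time","tcp_pos","tool_rot","force","opening","finger_force","joints")})
a=viewer.grab_frame("side"); b=viewer.grab_frame("top")
o=np.hstack([cv2.resize(a[180:384,100:340],None,fx=1.65,fy=1.65),cv2.resize(b[120:280,100:260],None,fx=2.1,fy=2.1)[:336]]); cv2.imwrite("pics/z3.png",o); print(o.shape)
```

```text
{'time': np.float64(7.925), 'tcp_pos': array([0.4906, 0.2156, 0.1886]), 'tool_rot': array([ 1.341e-01,  9.910e-01, -4.000e-04,  2.000e-04]), 'force': array([ 1.9322, -3.553 ,  7.2144]), 'opening': np.float64(0.0247), 'finger_force': np.float64(39.9829), 'joints': array([-0.7492,  0.2176,  0.3217,  1.6918, -0.0711,  1.2439,  0.8902])}Traceback (most recent call last):
  File "<stdin>", line 4, in <module>
    return _nx.concatenate(arrs, 1, dtype=dtype, casting=casting)
           ~~~~~~~~~~~~~~~^^^^^^^^^^^^^^^^^^^^^^^^^^^^^^^^^^^^^^^
ValueError: all the input array dimensions except for the concatenation axis must match exactly, but along dimension 0, the array at index 0 has size 337 and the array at index 1 has size 336
```

{"api": "send_rows", "payload": {
  "steps": [
    {"offset": [-0.006,0.023,0],"turn": [0,0,0]},
    {"offset": [-0.014,0.044,0],"turn": [0,0,0]},
    {"offset": [-0.024,0.065,0],"turn": [0,0,0]},
    {"offset": [-0.036,0.085,0],"turn": [0,0,0]},
    {"offset": [-0.036,0.085,0],"turn": [0,0,0]}
  ]
}}

```text
time: 8.65
tcp_pos: [0.5049, 0.2346, 0.1886]
tool_rot: [0.134, 0.991, 0.0, 0.0]
force: [1.8, -0.3, 6.1]
opening: 0.0246
finger_force: 40.2
```

Run:
```python
from m import *
s=state(); print(s["tcp_pos"],s["force"])
a=viewer.grab_frame("side"); b=viewer.grab_frame("top")
o=np.hstack([cv2.resize(a[180:384,100:340],(400,340)),cv2.resize(b[120:280,100:260],(340,340))]); cv2.imwrite("pics/z3.png",o)
Rt=R.from_quat(s["tool_rot"]).as_matrix(); h=np.array([.539,.193]); a0=np.radians(-26.565-204)
def pos(a): return h+.0555*np.array([np.cos(a),np.sin(a)])
for k in range(0,8):
    A=a0-np.radians(12*k); print("call",204+12*k,end=" ")
    for j in range(1,4):
        d=pos(A-np.radians(4*j))-pos(A); print((Rt.T@np.r_[d,0]/.25)[:2].round(3).tolist(),end=" ")
    print(pos(A-np.radians(12)).round(4))
```

```text
[0.50488389 0.23464112 0.18862044] [ 1.7865143  -0.34264453  6.09449575]
call 204 [-0.009, 0.012] [-0.02, 0.024] [-0.031, 0.035] [0.5134 0.2423]
call 216 [-0.012, 0.01] [-0.024, 0.019] [-0.037, 0.028] [0.5242 0.2465]
call 228 [-0.014, 0.007] [-0.028, 0.014] [-0.042, 0.019] [0.5357 0.2484]
call 240 [-0.015, 0.004] [-0.03, 0.008] [-0.045, 0.01] [0.5473 0.2479]
call 252 [-0.015, 0.001] [-0.031, 0.002] [-0.046, 0.001] [0.5585 0.245 ]
call 264 [-0.015, -0.002] [-0.031, -0.005] [-0.046, -0.009] [0.5689 0.2398]
call 276 [-0.015, -0.005] [-0.029, -0.011] [-0.043, -0.018] [0.5779 0.2325]
call 288 [-0.013, -0.008] [-0.026, -0.017] [-0.038, -0.027] [0.5853 0.2236]
```

View pics/z3.png

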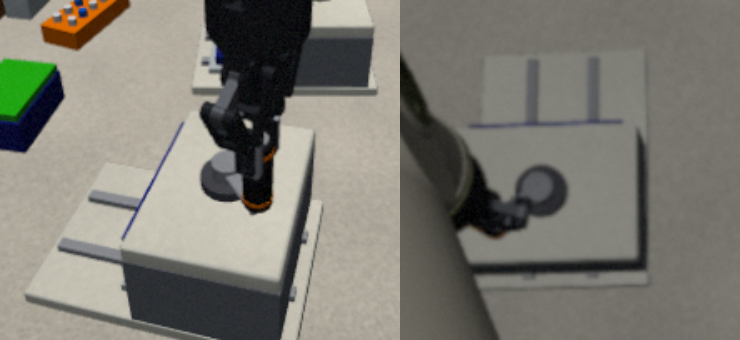

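In the crops the green plate has already gone under the hood, leaving only its rails visible, and the sleeve is still held. I'll carry on in small steps, watching for the stop.

{"api": "send_rows", "payload": {
  "steps": [
    {"offset": [-0.009,0.012,0],"turn": [0,0,0]},
    {"offset": [-0.02,0.024,0],"turn": [0,0,0]},
    {"offset": [-0.031,0.035,0],"turn": [0,0,0]},
    {"offset": [-0.031,0.035,0],"turn": [0,0,0]}
  ]
}}

```text
time: 9.25
tcp_pos: [0.5143, 0.2411, 0.1886]
tool_rot: [0.133, 0.991, 0.0, -0.0]
force: [-0.8, -0.2, 6.1]
opening: 0.0244
finger_force: 40.3
```

{"api": "send_rows", "payload": {
  "steps": [
    {"offset": [-0.012,0.01,0],"turn": [0,0,0]},
    {"offset": [-0.024,0.019,0],"turn": [0,0,0]},
    {"offset": [-0.037,0.028,0],"turn": [0,0,0]},
    {"offset": [-0.037,0.028,0],"turn": [0,0,0]}
  ]
}}

```text
time: 9.75
tcp_pos: [0.525, 0.2456, 0.1887]
tool_rot: [0.133, 0.991, 0.0, -0.0]
force: [0.2, 0.0, 7.0]
opening: 0.0246
finger_force: 40.2
```

{"api": "send_rows", "payload": {
  "steps": [
    {"offset": [-0.014,0.007,0],"turn": [0,0,0]},
    {"offset": [-0.028,0.014,0],"turn": [0,0,0]},
    {"offset": [-0.042,0.019,0],"turn": [0,0,0]},
    {"offset": [-0.042,0.019,0],"turn": [0,0,0]}
  ]
}}

```text
time: 10.25
tcp_pos: [0.5362, 0.2477, 0.1886]
tool_rot: [0.133, 0.991, 0.0, -0.0]
force: [-0.7, 0.9, 6.8]
opening: 0.0251
finger_force: 40.3
```

{"api": "send_rows", "payload": {
  "steps": [
    {"offset": [-0.015,0.004,0],"turn": [0,0,0]},
    {"offset": [-0.03,0.008,0],"turn": [0,0,0]},
    {"offset": [-0.045,0.01,0],"turn": [0,0,0]},
    {"offset": [-0.045,0.01,0],"turn": [0,0,0]}
  ]
}}

```text
time: 10.75
tcp_pos: [0.5477, 0.2475, 0.1887]
tool_rot: [0.133, 0.991, 0.001, -0.0]
force: [0.8, 1.3, 6.9]
opening: 0.0244
finger_force: 40.3
```

{"api": "send_rows", "payload": {
  "steps": [
    {"offset": [-0.015,0.001,0],"turn": [0,0,0]},
    {"offset": [-0.031,0.002,0],"turn": [0,0,0]},
    {"offset": [-0.046,0.001,0],"turn": [0,0,0]},
    {"offset": [-0.046,0.001,0],"turn": [0,0,0]}
  ]
}}

```text
time: 11.25
tcp_pos: [0.5589, 0.2448, 0.1887]
tool_rot: [0.133, 0.991, 0.001, -0.0]
force: [1.0, 1.7, 7.3]
opening: 0.0247
finger_force: 40.3
```

{"api": "send_rows", "payload": {
  "steps": [
    {"offset": [-0.015,-0.002,0],"turn": [0,0,0]},
    {"offset": [-0.031,-0.005,0],"turn": [0,0,0]},
    {"offset": [-0.046,-0.009,0],"turn": [0,0,0]},
    {"offset": [-0.046,-0.009,0],"turn": [0,0,0]}
  ]
}}

```text
time: 11.75
tcp_pos: [0.5691, 0.24, 0.1887]
tool_rot: [0.133, 0.991, 0.001, -0.0]
force: [-0.8, 3.8, 6.6]
opening: 0.0245
finger_force: 40.3
```

{"api": "send_rows", "payload": {
  "steps": [
    {"offset": [-0.015,-0.005,0],"turn": [0,0,0]},
    {"offset": [-0.029,-0.011,0],"turn": [0,0,0]},
    {"offset": [-0.043,-0.018,0],"turn": [0,0,0]},
    {"offset": [-0.043,-0.018,0],"turn": [0,0,0]}
  ]
}}

```text
time: 12.25
tcp_pos: [0.57, 0.2398, 0.1884]
tool_rot: [0.128, 0.992, 0.003, -0.008]
force: [-33.0, 12.5, 21.8]
opening: 0.0249
finger_force: 41.7
```

The force rose to about 35 N, opposing the winding direction, with the crank stalled at roughly 277°: that is the stop. I'll ease the command back, release, and rise.

{"api": "send_rows", "payload": {
  "steps": [
    {"offset": [0.02,0.008,0],"turn": [0,0,0]},
    {"offset": [0.039,0.016,0],"turn": [0,0,0]},
    {"offset": [0.039,0.016,0],"turn": [0,0,0]},
    {"offset": [0.039,0.016,0],"turn": [0,0,0]}
  ]
}}

```text
time: 12.75
tcp_pos: [0.5692, 0.24, 0.1886]
tool_rot: [0.132, 0.991, 0.001, -0.001]
force: [-3.4, 4.1, 7.7]
opening: 0.0246
finger_force: 40.2
```

{"api": "send_rows", "payload": {
  "steps": [
    {"offset": [0,0,0],"turn": [0,0,0]},
    {"offset": [0,0,0],"turn": [0,0,0]},
    {"offset": [0,0,0],"turn": [0,0,0]},
    {"offset": [0,0,0],"turn": [0,0,0]},
    {"offset": [0,0,0],"turn": [0,0,0]},
    {"offset": [0,0,0],"turn": [0,0,0]}
  ],
  "jaw": 1
}}

```text
time: 13.5
tcp_pos: [0.5705, 0.2378, 0.1882]
tool_rot: [0.133, 0.991, -0.0, -0.0]
force: [-0.0, 0.3, 0.9]
opening: 0.0854
finger_force: 0.0
```

Released and fully open; now I rise straight up slowly at first, then back away.

{"api": "send_rows", "payload": {
  "steps": [
    {"offset": [0,0,-0.06],"turn": [0,0,0]},
    {"offset": [0,0,-0.15],"turn": [0,0,0]},
    {"offset": [0,0,-0.25],"turn": [0,0,0]},
    {"offset": [0,0,-0.38],"turn": [0,0,0]},
    {"offset": [0,0,-0.44],"turn": [0,0,0]},
    {"offset": [0.1,0.1,-0.44],"turn": [0,0,0]},
    {"offset": [0.2,0.3,-0.44],"turn": [0,0,0]},
    {"offset": [0.3,0.5,-0.44],"turn": [0,0,0]},
    {"offset": [0.3,0.6,-0.44],"turn": [0,0,0]},
    {"offset": [0.3,0.6,-0.44],"turn": [0,0,0]}
  ]
}}

```text
time: 14.75
tcp_pos: [0.5367, 0.4047, 0.2969]
tool_rot: [0.132, 0.991, -0.001, -0.001]
force: [-0.1, -0.6, -0.1]
opening: 0.0853
finger_force: 0.0
```

Run:
```python
from m import *
s=state(); print(s["time"],s["tcp_pos"],s["force"])
a=viewer.grab_frame("side"); b=viewer.grab_frame("top")
o=np.hstack([cv2.resize(a[120:384,60:340],(400,377)),cv2.resize(b[120:280,100:260],(377,377))]); cv2.imwrite("pics/z4.png",o)
```

```text
14.75 [0.53674208 0.404668   0.29685713] [-0.10946493 -0.58845818 -0.12374493]
```

View pics/z4.png

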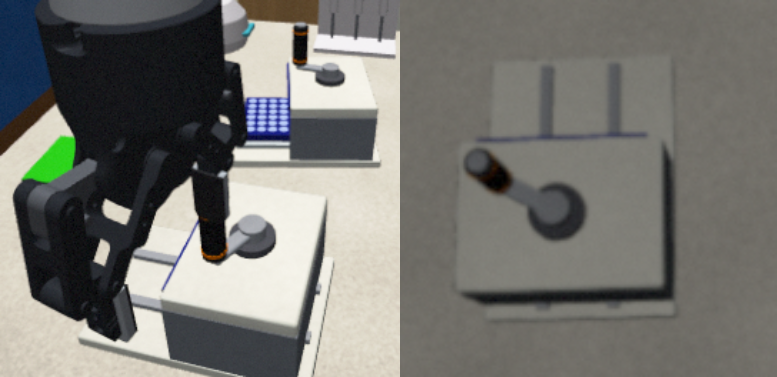

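The crops show the gripper clear and the plate home under the hood. The crank points to the far left, with its cap at about (133.5,188.8) in the top view, and the blue reader is untouched. I'll check the angle and hand in.

Run:
```python
from m import *
p=plane(cam("top"),(133.5,188.8),.215); a=np.degrees(np.arctan2(p[1]-.193,p[0]-.539)); print(p,a)
if 45<a<68: print(env.close_job())
```

```text
[0.56710715 0.237433   0.215     ] 57.68362867432323
the job is handed in; nothing more can be done
None
```

I held the green reader's crank by its sleeve, wound it clockwise to its stop with the plate home under the hood, then let go and backed clear; the blue crank was not touched, and the job was handed in at about 15 s (the judging result was not shown).

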